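# Find the binding valve lever on the filtration manifold

### The job

Check the three valve levers on the filtration manifold one after the other from the right-hand one to the left-hand one (as seen from the robot), swinging each gently from shut towards open with the fingertips, pushed and not gripped: one of them binds part-way. Leave the two that swing freely fully open against their stops; when you feel the other one bind, do not force it (never push any lever harder than about 15 N) but swing it back fully shut. Do not disturb the glassware and other things around.

Things in the scene. Friction and masses are not known exactly. Their poses are not given: they have to be found in the camera images.
- manifold: fixed white box with a steel top, 110 mm high. Origin on the table under the line of the lever pivots; x axis: the level direction in which levers swing open, away from the robot; y axis: the line of the pivots; z up. Turned by up to 0.2 rad. Spans x -70 to +130, y -180 to +200 mm. Three fixed steel funnels, 52 mm wide, tops at 149 mm, stand at x +98, 55 mm to the +y side of each lever
- valve_1 (a joint): valve lever 1, the rightmost lever (smallest y); swings in the manifold's x-z plane. Rad: 0 = shut, on its stop, leaning 0.6 rad from vertical towards the robot (-x); 1.2 = fully open, on its stop, leaning 0.6 rad away (+x). Starts within 0.2 of shut. Stops are slightly cushioned. Stays where it is left
- valve_1_knob (a point): centre of the white ball knob (28 mm diameter) of valve lever 1, at the end of a 10 mm steel rod, 140 mm from the pivot. The knob rises 25 mm to mid-arc and sinks again: a finger that does not follow its arc wedges against it
- valve_1_pivot (a point): pivot of valve lever 1, inside the box, 58 mm above the table. A good lever has about 1 N of drag at the knob all the way. The binding one (exactly one of the three, any of them, not visible) is as free at first; somewhere between 0.35 and 0.85 rad the force climbs steeply, by 2 to 6 N per mm of knob travel, and it goes no farther
- valve_2 (a joint): valve lever 2, the middle lever; swings in the manifold's x-z plane. Rad: 0 = shut, on its stop, leaning 0.6 rad from vertical towards the robot (-x); 1.2 = fully open, on its stop, leaning 0.6 rad away (+x). Starts within 0.2 of shut. Stops are slightly cushioned. Stays where it is left
- valve_2_knob (a point): centre of the white ball knob (28 mm diameter) of valve lever 2, at the end of a 10 mm steel rod, 140 mm from the pivot. The knob rises 25 mm to mid-arc and sinks again: a finger that does not follow its arc wedges against it
- valve_2_pivot (a point): pivot of valve lever 2, inside the box, 58 mm above the table. A good lever has about 1 N of drag at the knob all the way. The binding one (exactly one of the three, any of them, not visible) is as free at first; somewhere between 0.35 and 0.85 rad the force climbs steeply, by 2 to 6 N per mm of knob travel, and it goes no farther
- valve_3 (a joint): valve lever 3, the leftmost lever (largest y); swings in the manifold's x-z plane. Rad: 0 = shut, on its stop, leaning 0.6 rad from vertical towards the robot (-x); 1.2 = fully open, on its stop, leaning 0.6 rad away (+x). Starts within 0.2 of shut. Stops are slightly cushioned. Stays where it is left
- valve_3_knob (a point): centre of the white ball knob (28 mm diameter) of valve lever 3, at the end of a 10 mm steel rod, 140 mm from the pivot. The knob rises 25 mm to mid-arc and sinks again: a finger that does not follow its arc wedges against it
- valve_3_pivot (a point): pivot of valve lever 3, inside the box, 58 mm above the table. A good lever has about 1 N of drag at the knob all the way. The binding one (exactly one of the three, any of them, not visible) is as free at first; somewhere between 0.35 and 0.85 rad the force climbs steeply, by 2 to 6 N per mm of knob travel, and it goes no farther
- beaker: clear glass beaker, 60 mm across, 75 mm high, standing in front of the manifold; a bystander, origin at the centre of its underside
- dish: clear round closed dish, 60 mm across, 16 mm high, in front of the manifold; a bystander, origin at the centre of its underside
- reagent: brown bottle with black cap, 56 mm across, 120 mm high, behind the manifold; a bystander, origin at the centre of its underside
- tip_box: white pipette-tip box with blue lid, 112 x 77 mm, 63 mm high, to the right of the manifold; a bystander, origin at the centre of its underside
- bulb: brick-red rubber pipette bulb, 48 mm across, 75 mm high, standing behind the manifold; a bystander, origin at the centre of its underside
- tube_rack: white test-tube rack with glass tubes, 60 x 170 mm, 99 mm high, to the left of the manifold; a bystander, origin at the centre of its underside

How it is judged (in metres and radians):
On the way, in this order (a step that is already met when the one before it is completed fails the run):
1. the right-hand lever is swung well into its arc (value of joint valve_1 above 0.3 rad), for 0.05 s.
2. then the middle lever is swung well into its arc (value of joint valve_2 above 0.3 rad), for 0.05 s.
3. then the left-hand lever is swung well into its arc (value of joint valve_3 above 0.3 rad), for 0.05 s.
At the end, for the whole second after the job is handed in: The two free levers stand fully open (over 1.08 of 1.2 rad), the binding lever is back fully shut (under 0.1 rad), and all are at rest (((value of joint valve_1 below 0.1 rad and value of joint each of valve_2, valve_3 above 1.08 rad) or (value of joint each of valve_1, valve_3 above 1.08 rad and value of joint valve_2 below 0.1 rad) or (value of joint each of valve_1, valve_2 above 1.08 rad and value of joint valve_3 below 0.1 rad)) and velocity of joint valve_1 between -0.1 and 0.1 rad/s and velocity of joint valve_2 between -0.1 and 0.1 rad/s and velocity of joint valve_3 between -0.1 and 0.1 rad/s); the robot touches nothing.
It fails at once if a lever is pushed or squeezed with more than 20 N (contact force between any of the fingers, the arm and valve_1 above 20 N or contact force between any of the fingers, the arm and valve_2 above 20 N or contact force between any of the fingers, the arm and valve_3 above 20 N).
It fails at once if a bystander is moved by more than 25 mm or tipped (distance of any of beaker, dish, reagent, tip_box, bulb, tube_rack from where it was at the start of the episode above 0.025 m or angle between any of beaker, dish, reagent, tip_box, bulb, tube_rack's own z axis and vertical above 0.4 rad).
It also fails if it takes over 72 s, if anything falls off the work surface, if the arm or the gripper's body presses on something with over 40 N, if the wrist force passes 120 N, or if a joint passes its speed limit or range.

### The arm

A 6-joint arm with a two-finger parallel gripper is mounted at the origin on the work surface. World frame = base frame: x ahead of the robot, y to its left, z up, the work surface at z = 0. Lengths are in mm, angles in rad, forces in N, time in s.
With the tool pointing down it reaches from about 350 to 975 mm from the base axis. Payload 7.1 kg.
Tool frame: the origin (TCP) lies at the very end of the fingers, on their centre line; the grasp point (between the pads) lies 19 mm behind it; x points along the fingers, z is the direction in which the jaws open and shut, and the axes are right-handed (so a half turn about x gives the same grasp; the last joint's range is limited). The gripper opens to 88 mm and grips with 3 to 60 N. Pads are 20 mm wide; open, the fingers measure 115 mm over their backs; the gripper's body (75 mm by 178 mm) begins 61 mm behind the grasp point.
Start: joints at [-1.141, 0.423, 1.63, -0, 1.089, -0.019], TCP at [271.192, -563.08, 222.675] pointing down, gripper open.
Joint ranges: [-3, 3], [-0.9, 2.11], [0.09, 2.58], [-1.31, 4.45], [0.11, 2.69], [-2.54, 2.54]. Speed limits (rad/s): [2.39, 2.39, 3.01, 3.14, 3.14, 3.14].

### API

Orientations are given as a rotation vector (axis times angle).
In Python, from workcell import * gives the robot as it stands.
- The arm moves only by the shell command python3 -m crank 'ROWS'. ROWS is JSON, a list of rows, each a list of 3 entries, a list of its own where there are three numbers: the shift along the tool's x, y, z in cm, then the turn, a rotation vector about the tool's x, y, z in degrees, then the finger opening in cm, from 0 to 8.78. In form: [[[dx, dy, dz], [rx, ry, rz], claw], ...]. A call has 1 to 5 rows; each row shifts and turns the commanded pose from where the row before left it, along the tool's axes as they then stand; what a row does not reach is not made up. A row lasts 1/8 s, in which the tool goes at most 62.5 mm and 10.7 degrees, less where a joint would pass 70% of its speed; a pose out of reach is approached as far as the arm can. A call with a gripper value outside its range is refused whole. The fingers move at their own pace and stop on an object; the grip force is fixed at half the most. Time passes only in rows, so rows that do not move let the fingers close. It gives the time, the measured TCP pose, the force and the opening at its end, in the units of the state.
- get_obs(): the state, without advancing time (a new reading comes with each control period).
- get_image(name): name is "side" or "top" or "wrist"; returns a dict with "pixels" (400x640x3 uint8, red, green, blue), "mtx" (3x3 intrinsics, pixels), "view" (4x4, takes a point from world to camera coordinates). Camera axes: x right, y down, z forward; pixel columns grow to the right and rows downward; lengths in mm; the calibration is good to about 2 mm. A picture is of the moment at which its call begins. There is no depth.
- close_job(): hands the job in, once; it reports no verdict.
The state is a dict: "t": time; "qpos": joint angles; "qvel": joint speeds; "joint_torque": joint torques, N m; "ee_pos": TCP position; "orientation": TCP orientation; "ft_force": force on the tool from outside, world axes, zero at the start; "moment": the same for the moment, N m; "width": finger opening in mm.
Only numpy, scipy, OpenCV 4.12 (cv2) and the standard library are available. Lean on these libraries where they do the work, as an engineer would, in place of code of your own. Each camera call takes 0.05 s, during which the arm holds its last target.

## Working session

There is one attempt and no reset: what is moved stays moved. The work goes in short steps, Python scripts to look and compute and a shell command to move; the robot and the scene stay as the last step left them, time stands still between calls to the robot, and variables do not carry over. Pictures are saved under pics/ and viewed, and the job is handed in when it is done.

```bash
mkdir -p pics; ls; python3 - <<'E'
from workcell import *
import cv2
o=get_obs(); print(o)
for n in ["side","top","wrist"]:
    im=get_image(n); cv2.imwrite(f"pics/{n}0.png",im["pixels"][:,:,::-1]); print(n,im["mtx"].tolist(),im["view"].round(4).tolist())
E
```

```text
pics
{'t': 0.0, 'qpos': array([-1.14099973e+00,  4.23821661e-01,  1.63068475e+00, -2.87193480e-06,
        1.08859681e+00, -1.89991610e-02]), 'qvel': array([-0.00057741,  0.00050426,  0.00033304, -0.00041326, -0.00076634,
        0.00170662]), 'joint_torque': array([ 1.43465659e-03, -5.44621181e+01, -2.73663211e+01,  6.45090756e-02,
        2.28318939e-02, -1.22860652e-04]), 'ee_pos': array([ 270.96770621, -562.59190913,  221.91573709]), 'orientation': array([ 0.87342502,  1.39000477, -0.87207055]), 'ft_force': array([-0.23171361, -0.36274145, -0.24420949]), 'moment': array([-0.05365817, -0.01469086,  0.03420012]), 'width': 87.88826762971813}
side [[399.06160615921664, 0.0, 326.82054119549474], [0.0, 399.06160615921664, 208.47116928548206], [0.0, 0.0, 1.0]] [[-0.995, -0.0994, -0.0095, 605.6931], [-0.0404, 0.4874, -0.8722, 109.2651], [0.0913, -0.8675, -0.489, 991.6651], [0.0, 0.0, 0.0, 1.0]]
top [[501.6440313442994, 0.0, 320.7722740958964], [0.0, 501.6440313442994, 193.1645307880201], [0.0, 0.0, 1.0]] [[0.0028, -0.9999, -0.0115, 43.721], [-0.9936, -0.0015, -0.1127, 584.0762], [0.1127, 0.0118, -0.9936, 1163.3325], [0.0, 0.0, 0.0, 1.0]]
wrist [[300.4026755513542, 0.0, 322.9067468515958], [0.0, 300.4026755513542, 197.56744994699255], [0.0, 0.0, 1.0]] [[0.4327, -0.9016, -0.0022, -623.804], [-0.8693, -0.4178, 0.264, -31.576], [-0.239, -0.1123, -0.9645, 390.4201], [0.0, 0.0, 0.0, 1.0]]
```

View pics/top0.png

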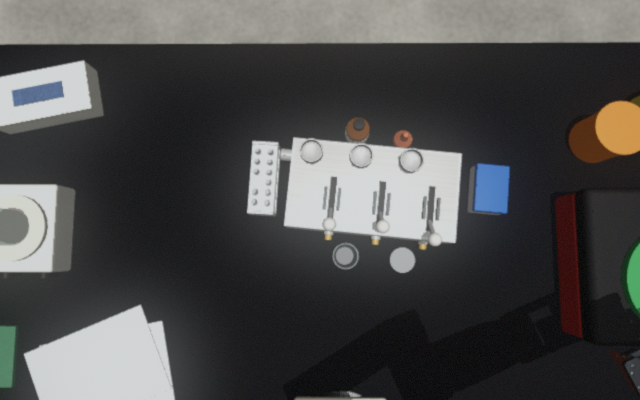

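View pics/side0.png

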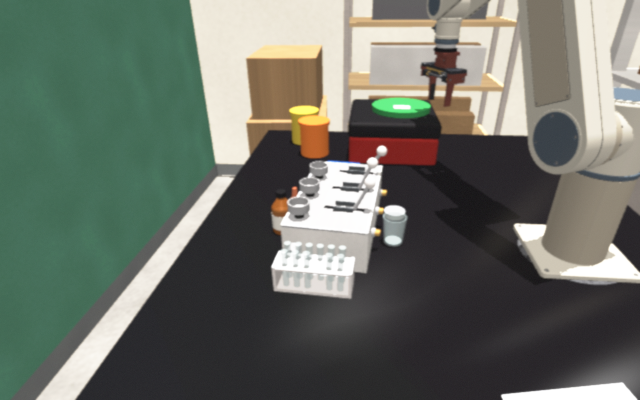

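```bash
python3 - <<'E'
import cv2
a=cv2.imread('pics/top0.png')[60:300,140:500]; cv2.imwrite('pics/top0z.png',cv2.resize(a,(800,533),interpolation=cv2.INTER_CUBIC))
E
```

```text
(no output)
```

View pics/top0z.png

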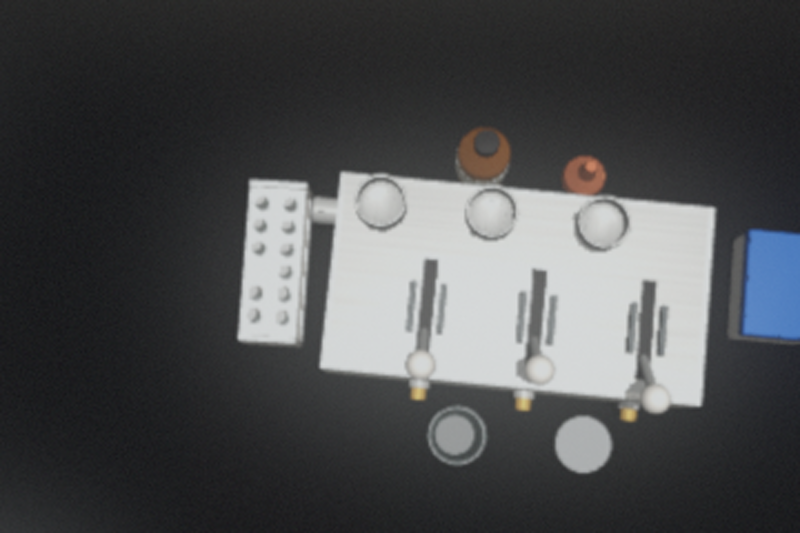

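The overview shows the manifold with its corners in the zoom at (342,172), (716,208), (702,405) and (321,369). The knobs are at (656,398), (539,370) and (420,364). The beaker (457,435) and dish (583,444) stand in front, and the funnels, bottle and bulb are behind.

```bash
cat > h.py <<'E'
import numpy as np, cv2, json
from scipy.optimize import least_squares
from scipy.spatial.transform import Rotation as R
def ray(im,px):
    K,V=im["mtx"],im["view"]; d=np.linalg.solve(K,[px[0],px[1],1.]); Rm=V[:3,:3]
    return -Rm.T@V[:3,3], Rm.T@d
def onz(im,px,z):
    c,d=ray(im,px); return c+d*(z-c[2])/d[2]
def proj(im,p):
    q=im["view"]@np.r_[p,1]; q=im["mtx"]@q[:3]; return q[:2]/q[2]
E
python3 - <<'E'
from workcell import *
from h import *
im=get_image("top")
Z=lambda u,v:((u+.5)/800*360+140-.5,(v+.5)/533*240+60-.5)
cs=[Z(342,172),Z(716,208),Z(702,405),Z(321,369)]
W=np.array([onz(im,c,110)[:2] for c in cs]); M=np.array([[130,200],[130,-180],[-70,-180],[-70,200]],float)
f=lambda p:(M@np.array([[np.cos(p[2]),np.sin(p[2])],[-np.sin(p[2]),np.cos(p[2])]])+p[:2]-W).ravel()
s=least_squares(f,[600,0,0]); print(s.x,s.fun.round(1)); x0,y0,th=s.x
Rm=np.array([[np.cos(th),-np.sin(th),0],[np.sin(th),np.cos(th),0],[0,0,1]]);o=np.array([x0,y0,0])
loc=lambda p:Rm.T@(p-o)
print("slots ends",[loc(onz(im,Z(*p),110)).round(1).tolist() for p in [(649,282),(539,271),(431,260)]])
fun=[loc(onz(im,Z(*p),149)).round(1) for p in [(602,223),(491,213),(381,202)]]; print("funnels",fun)
for k,(u,v) in enumerate([(656,398),(539,370),(420,364)]):
    c,d=ray(im,Z(u,v)); c=loc(c); d=Rm.T@d
    yl=fun[k][1]-55
    p=c+d*(yl-c[1])/d[1] if False else None
    # intersect with cylinder radius 140 about pivot axis (x=0,z=58)
    a=d[0]**2+d[2]**2;b=2*(c[0]*d[0]+(c[2]-58)*d[2]);e=c[0]**2+(c[2]-58)**2-140**2
    t=(-b-np.sqrt(b*b-4*a*e))/2/a; q=c+t*d
    print("knob",k+1,q.round(1),"joint",round(np.arctan2(q[0],q[2]-58)+.6,3),"world",(Rm@q+o).round(1))
for n,p,z in [("beaker",(457,437),0),("dish",(583,444),16)]: print(n,loc(onz(im,Z(*p),z)).round(1))
for n,p,z in [("cap",(486,143),120),("bulb",(590,165),75)]: print(n,loc(onz(im,Z(*p),z)).round(1))
E
```

```text
[ 5.53634755e+02 -8.07388868e+01 -9.50738214e-02] [-0.6  0.2  0.3  0.2 -0.5 -0.3  0.8 -0. ]
slots ends [[48.0, -118.5, 110.0], [48.5, -7.9, 110.0], [49.2, 101.2, 110.0]]
funnels [array([ 95.7, -61.1, 149. ]), array([ 95.2,  47.3, 149. ]), array([ 95.8, 155.3, 149. ])]
knob 1 [ -70.  -119.3  179.2] joint 0.076 world [ 472.6 -192.8  179.2]
knob 2 [-55.1  -8.2 186.7] joint 0.196 world [498.  -83.7 186.7]
knob 3 [-60.1 102.1 184.4] joint 0.156 world [503.5  26.6 184.4]
beaker [-125.5   54.6    0. ]
dish [-119.6  -79.7   16. ]
cap [172.   57.2 120. ]
bulb [170.5 -55.1  75. ]
```

```bash
cat >> h.py <<'E'
o=np.array([553.6,-80.7,0]); th=-0.095
Rm=R.from_euler('z',th).as_matrix()
YL=[-118.5,-8,101.5]
def st():
    from workcell import get_obs
    b=get_obs(); T=R.from_rotvec(b["orientation"]).as_matrix()
    return b,T
def show():
    b,T=st(); l=Rm.T@(b["ee_pos"]-o); f=Rm.T@b["ft_force"]
    print("t",round(b["t"],2),"local",l.round(1),"F",f.round(2),"w",round(b["width"],1))
    return b,T,l
def to(lx,ly,lz):
    b,T,l=show(); d=Rm@(np.array([lx,ly,lz])-l); print("tool shift cm",(T.T@d/10).round(2))
E
cat > g.py <<'E'
import sys; from h import *
b,T,l=show(); f=Rm.T@b["ft_force"]
lim=float(sys.argv[1]); z=np.array([float(v) for v in sys.argv[2:5]]) if len(sys.argv)>2 else 0
if np.linalg.norm(f-z)>lim: print("STOP"); sys.exit(1)
E
python3 - <<'E'
from h import *
b,T=st(); print((Rm.T@T).round(3)); 
print("want T local: x down, y,z"); 
for nm,L in [("jaw along x",np.array([[0,0,1],[0,1,0],[-1,0,0]]).T),]:
    pass
for zz in ([1,0,0],[-1,0,0],[0,1,0],[0,-1,0]):
    x=np.array([0,0,-1]);z=np.array(zz);y=np.cross(z,x);L=np.c_[x,y,z]
    print(zz,np.degrees(R.from_matrix((Rm.T@T).T@L).as_rotvec()).round(1))
to(-115,-118.5,222)
E
```

```text
[[-0.     0.856  0.517]
 [ 0.001  0.517 -0.856]
 [-1.     0.    -0.001]]
want T local: x down, y,z
[1, 0, 0] [-58.8  -0.   -0. ]
[-1, 0, 0] [ 1.212e+02 -0.000e+00  1.000e-01]
[0, 1, 0] [-1.488e+02 -0.000e+00 -1.000e-01]
[0, -1, 0] [31.2 -0.   0. ]
t 0.2 local [-235.5 -506.7  222.2] F [-0.72 -0.22  0.75] w 88.0
tool shift cm [  0.05  30.4  -26.99]
```

View pics/wrist0.png

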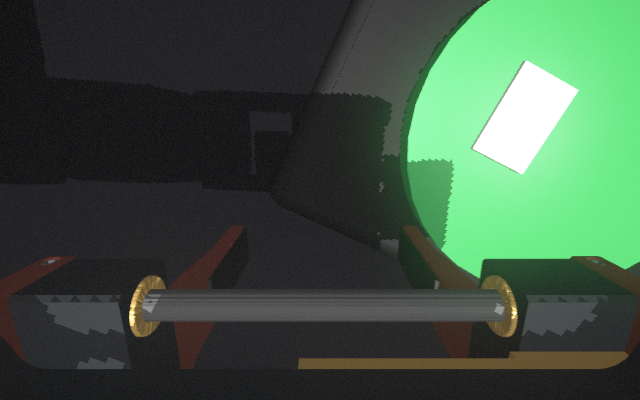

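```bash
python3 -m crank '[[[0,0,0],[10.4,0,0],0],[[0,0,0],[10.4,0,0],0],[[0,0,0],[10.4,0,0],0],[[0,1.7,-5.5],[0,0,0],0],[[0,1.7,-5.5],[0,0,0],0]]'; python3 -m crank '[[[0,1.7,-5.5],[0,0,0],0],[[0,1.7,-5.5],[0,0,0],0],[[0,1.7,-5.5],[0,0,0],0],[[0,1.7,-5.5],[0,0,0],0],[[0,1.7,-5.5],[0,0,0],0]]'; python3 -m crank '[[[0,0,0],[0,0,0],0],[[0,0,0],[0,0,0],0]]'; python3 - <<'E'
from h import *
b,T=st(); print((Rm.T@T).round(3)); to(-107,-118.5,171)
E
```

```text
t: 0.82
ee_pos: [315.6, -455.7, 222.3]
orientation: [1.281, 1.162, -1.28]
ft_force: [1.1, 0.6, 0.1]
width: 41.2
t: 1.45
ee_pos: [426.9, -189.5, 222.8]
orientation: [1.28, 1.162, -1.279]
ft_force: [0.8, 0.2, -0.1]
width: 0.2
t: 1.7
ee_pos: [426.5, -191.3, 222.7]
orientation: [1.278, 1.163, -1.279]
ft_force: [-1.0, 0.7, 0.2]
width: 0.6
[[-0.  1.  0.]
 [-0.  0. -1.]
 [-1. -0.  0.]]
t 1.7 local [-116.1 -122.2  222.7] F [-1.01  0.58  0.19] w 0.6
tool shift cm [ 5.17  0.91 -0.37]
```

```bash
python3 -m crank '[[[2.6,0,-0.2],[0,0,0],0],[[2.6,0,-0.2],[0,0,0],0],[[0,0,0],[0,0,0],0]]'; python3 - <<'E'
from workcell import *
from h import *
show()
for n in ["side","top","wrist"]:
    im=get_image(n); p=im["pixels"][:,:,::-1]
    if n=="side": p=cv2.resize(p[130:270,250:450],(800,560),interpolation=cv2.INTER_CUBIC)
    cv2.imwrite(f"pics/{n}1.png",p)
E
```

```text
t: 2.08
ee_pos: [425.1, -188.0, 169.2]
orientation: [1.28, 1.165, -1.283]
ft_force: [-0.2, 0.1, -0.6]
width: 0.2
t 2.08 local [-117.8 -119.   169.2] F [-0.23  0.05 -0.56] w 0.2
```

View pics/side1.png

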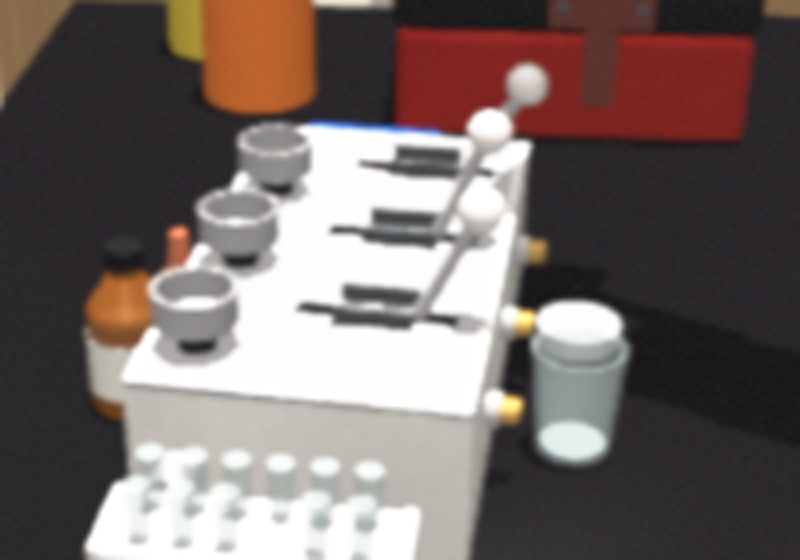

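View pics/wrist1.png

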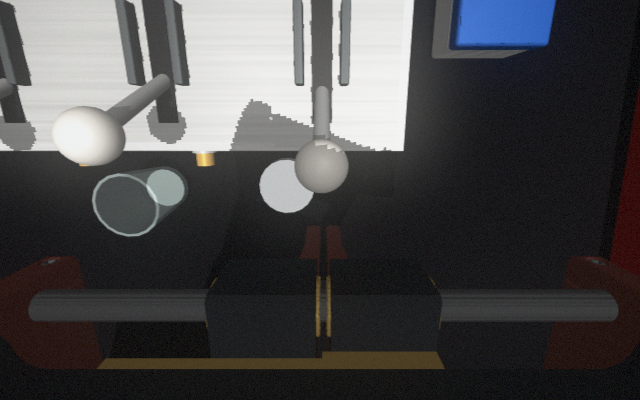

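The finger is lined up with knob 1: knob at column 322, seam at column 324. I'll work out the arc increments next.

```bash
python3 - <<'E'
import numpy as np
for q in np.arange(0,1.2,.1):
    a=q-.6; print(round(q,2),"knob x %.1f z %.1f"%(140*np.sin(a),58+140*np.cos(a)),"per 1.5mm: toolx %.3f y %.3f cm"%(.15*np.sin(a),.15*np.cos(a)),"per 5mm: %.2f %.2f"%(.5*np.sin(a),.5*np.cos(a)))
E
python3 -m crank '[[[0,0.8,0],[0,0,0],0],[[0,0.8,0],[0,0,0],0],[[0,0.3,0],[0,0,0],0],[[0,0.3,0],[0,0,0],0],[[0,0,0],[0,0,0],0]]'; python3 - <<'E'
from workcell import *
from h import *
show()
im=get_image("wrist"); cv2.imwrite(f"pics/wrist2.png",im["pixels"][:,:,::-1])
E
```

```text
0.0 knob x -79.0 z 173.5 per 1.5mm: toolx -0.085 y 0.124 cm per 5mm: -0.28 0.41
0.1 knob x -67.1 z 180.9 per 1.5mm: toolx -0.072 y 0.132 cm per 5mm: -0.24 0.44
0.2 knob x -54.5 z 186.9 per 1.5mm: toolx -0.058 y 0.138 cm per 5mm: -0.19 0.46
0.3 knob x -41.4 z 191.7 per 1.5mm: toolx -0.044 y 0.143 cm per 5mm: -0.15 0.48
0.4 knob x -27.8 z 195.2 per 1.5mm: toolx -0.030 y 0.147 cm per 5mm: -0.10 0.49
0.5 knob x -14.0 z 197.3 per 1.5mm: toolx -0.015 y 0.149 cm per 5mm: -0.05 0.50
0.6 knob x 0.0 z 198.0 per 1.5mm: toolx 0.000 y 0.150 cm per 5mm: 0.00 0.50
0.7 knob x 14.0 z 197.3 per 1.5mm: toolx 0.015 y 0.149 cm per 5mm: 0.05 0.50
0.8 knob x 27.8 z 195.2 per 1.5mm: toolx 0.030 y 0.147 cm per 5mm: 0.10 0.49
0.9 knob x 41.4 z 191.7 per 1.5mm: toolx 0.044 y 0.143 cm per 5mm: 0.15 0.48
1.0 knob x 54.5 z 186.9 per 1.5mm: toolx 0.058 y 0.138 cm per 5mm: 0.19 0.46
1.1 knob x 67.1 z 180.9 per 1.5mm: toolx 0.072 y 0.132 cm per 5mm: 0.24 0.44
t: 2.85
ee_pos: [448.8, -189.2, 170.6]
orientation: [1.279, 1.163, -1.279]
ft_force: [0.3, -0.2, -1.0]
width: 0.6
t 2.85 local [ -94.1 -118.   170.6] F [ 0.34 -0.13 -0.97] w 0.6
```

View pics/wrist2.png

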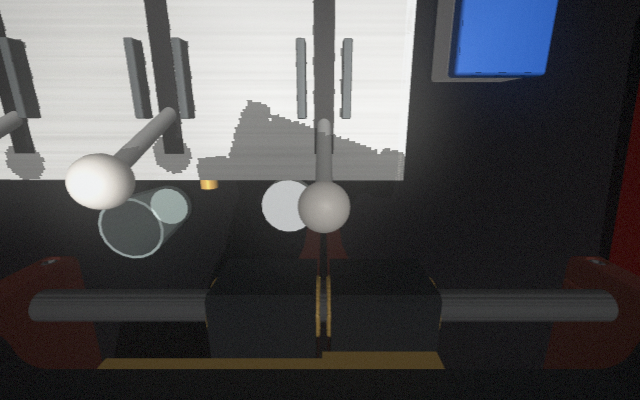

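```bash
python3 -m crank '[[[-0.22,0.36,0],[0,0,0],0],[[-0.21,0.37,0],[0,0,0],0],[[-0.20,0.38,0],[0,0,0],0],[[-0.17,0.38,0],[0,0,0],0],[[0,0,0],[0,0,0],0]]' && python3 g.py 5 && python3 -m crank '[[[-0.16,0.39,0],[0,0,0],0],[[-0.14,0.39,0],[0,0,0],0],[[-0.13,0.40,0],[0,0,0],0],[[-0.13,0.40,0],[0,0,0],0],[[0,0,0],[0,0,0],0]]'; python3 - <<'E'
from workcell import *
from h import *
show()
for n in ["top","wrist"]:
  im=get_image(n); p=im["pixels"][:,:,::-1]
  if n=="top":p=cv2.resize(p[100:260,280:480],(750,600))
  cv2.imwrite(f"pics/{n}3.png",p)
E
```

```text
t: 3.52
ee_pos: [464.2, -190.9, 178.9]
orientation: [1.28, 1.161, -1.279]
ft_force: [0.2, -0.3, 0.1]
width: 0.4
t 3.52 local [ -78.5 -118.2  178.9] F [ 0.27 -0.27  0.1 ] w 0.4
t: 4.15
ee_pos: [479.9, -192.4, 184.4]
orientation: [1.28, 1.162, -1.279]
ft_force: [-1.2, 0.4, -1.2]
width: 0.9
t 4.15 local [ -62.8 -118.2  184.4] F [-1.19  0.33 -1.2 ] w 0.9
```

View pics/wrist3.png

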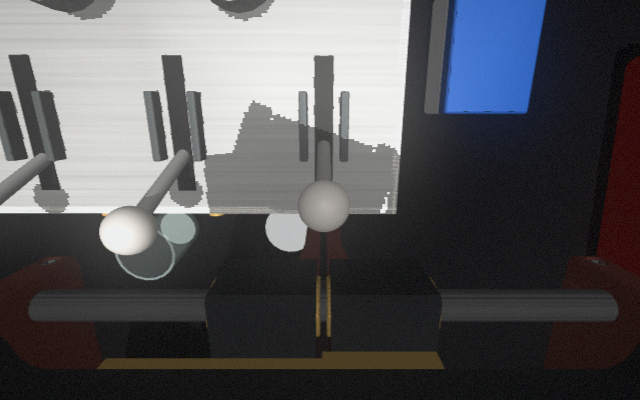

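View pics/top3.png

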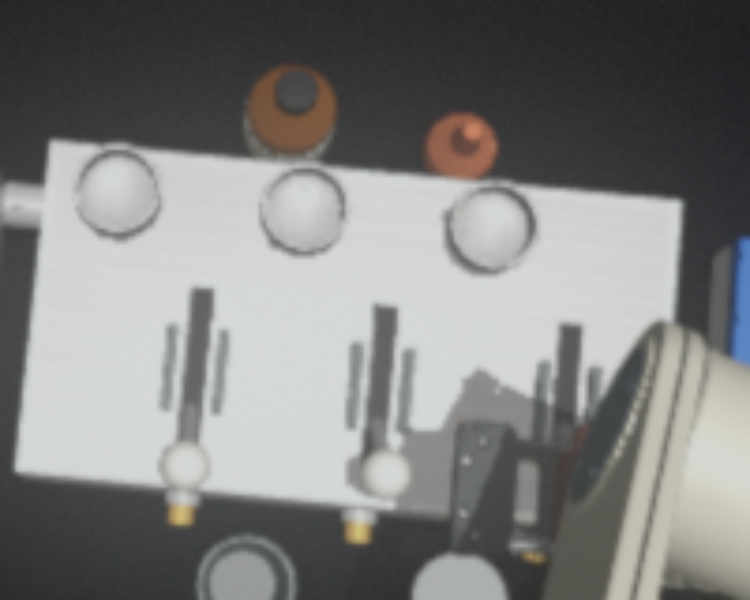

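```bash
cat >> h.py <<'E'
def knob(im,px):
    c,d=ray(im,px); c=Rm.T@(c-o); d=Rm.T@d
    a=d[0]**2+d[2]**2;b=2*(c[0]*d[0]+(c[2]-58)*d[2]);e=c[0]**2+(c[2]-58)**2-140**2
    t=(-b-np.sqrt(b*b-4*a*e))/2/a; q=c+t*d
    print("knob",q.round(1),"joint",round(np.arctan2(q[0],q[2]-58)+.6,3))
E
python3 - <<'E'
from workcell import *
from h import *
knob(get_image("wrist"),(323.5,205.5))
E
```

```text
knob [ -37.7 -118.4  192.8] joint 0.327
```

```bash
G="python3 g.py 4.5"; python3 -m crank '[[[-0.04,0.145,0],[0,0,0],0],[[0,0,0],[0,0,0],0]]' >/dev/null && $G && python3 -m crank '[[[-0.04,0.145,0],[0,0,0],0],[[0,0,0],[0,0,0],0]]' >/dev/null && $G && python3 -m crank '[[[-0.04,0.145,0],[0,0,0],0],[[0,0,0],[0,0,0],0]]' >/dev/null && $G && python3 -m crank '[[[-0.035,0.145,0],[0,0,0],0],[[0,0,0],[0,0,0],0]]' >/dev/null && $G && python3 -m crank '[[[-0.035,0.145,0],[0,0,0],0],[[0,0,0],[0,0,0],0]]' >/dev/null && $G && python3 -m crank '[[[-0.035,0.145,0],[0,0,0],0],[[0,0,0],[0,0,0],0]]' >/dev/null && $G && python3 -m crank '[[[-0.03,0.147,0],[0,0,0],0],[[0,0,0],[0,0,0],0]]' >/dev/null && $G && python3 -m crank '[[[-0.03,0.147,0],[0,0,0],0],[[0,0,0],[0,0,0],0]]' >/dev/null && $G && python3 -m crank '[[[-0.03,0.147,0],[0,0,0],0],[[0,0,0],[0,0,0],0]]' >/dev/null && $G && python3 -m crank '[[[-0.025,0.147,0],[0,0,0],0],[[0,0,0],[0,0,0],0]]' >/dev/null && $G
```

```text
t 4.55 local [ -62.  -118.1  184.6] F [-0.06  0.42  0.18] w 0.1
t 4.8 local [ -60.5 -118.1  185.1] F [-0.22 -0.18  0.81] w 1.1
t 5.05 local [ -58.9 -118.1  185.6] F [-0.96 -0.23  0.59] w 0.7
t 5.3 local [ -57.4 -118.1  185.9] F [-1.24 -0.96  0.64] w 0.4
t 5.55 local [ -56.  -118.1  186.2] F [-0.89  0.71  0.45] w 0.6
t 5.8 local [ -54.5 -118.1  186.6] F [-1.27 -0.39 -0.3 ] w 0.5
t 6.05 local [ -53.1 -118.1  186.9] F [-0.99 -0.34  1.13] w 0.4
t 6.3 local [ -51.6 -118.1  187.1] F [ 0.54 -0.18  0.2 ] w 0.3
t 6.55 local [ -50.1 -118.1  187.5] F [ 0.02  0.92 -0.39] w 0.4
t 6.8 local [ -48.7 -118.1  187.7] F [-0.92  1.32 -0.11] w 0.4
```

```bash
G="python3 g.py 4.5"; python3 -m crank '[[[-0.025,0.15,0],[0,0,0],0],[[0,0,0],[0,0,0],0]]' >/dev/null && $G && python3 -m crank '[[[-0.025,0.15,0],[0,0,0],0],[[0,0,0],[0,0,0],0]]' >/dev/null && $G && python3 -m crank '[[[-0.02,0.15,0],[0,0,0],0],[[0,0,0],[0,0,0],0]]' >/dev/null && $G && python3 -m crank '[[[-0.02,0.15,0],[0,0,0],0],[[0,0,0],[0,0,0],0]]' >/dev/null && $G && python3 -m crank '[[[-0.02,0.15,0],[0,0,0],0],[[0,0,0],[0,0,0],0]]' >/dev/null && $G && python3 -m crank '[[[-0.02,0.15,0],[0,0,0],0],[[0,0,0],[0,0,0],0]]' >/dev/null && $G && python3 -m crank '[[[-0.015,0.15,0],[0,0,0],0],[[0,0,0],[0,0,0],0]]' >/dev/null && $G && python3 -m crank '[[[-0.015,0.15,0],[0,0,0],0],[[0,0,0],[0,0,0],0]]' >/dev/null && $G && python3 -m crank '[[[-0.01,0.15,0],[0,0,0],0],[[0,0,0],[0,0,0],0]]' >/dev/null && $G && python3 -m crank '[[[-0.01,0.15,0],[0,0,0],0],[[0,0,0],[0,0,0],0]]' >/dev/null && $G && python3 -m crank '[[[-0.01,0.15,0],[0,0,0],0],[[0,0,0],[0,0,0],0]]' >/dev/null && $G && python3 -m crank '[[[-0.01,0.15,0],[0,0,0],0],[[0,0,0],[0,0,0],0]]' >/dev/null && $G && python3 -m crank '[[[-0.005,0.15,0],[0,0,0],0],[[0,0,0],[0,0,0],0]]' >/dev/null && $G && python3 -m crank '[[[-0.005,0.15,0],[0,0,0],0],[[0,0,0],[0,0,0],0]]' >/dev/null && $G && python3 -m crank '[[[0,0.15,0],[0,0,0],0],[[0,0,0],[0,0,0],0]]' >/dev/null && $G && python3 -m crank '[[[0,0.15,0],[0,0,0],0],[[0,0,0],[0,0,0],0]]' >/dev/null && $G
```

```text
t 7.05 local [ -47.1 -118.1  188. ] F [-0.8   0.62  0.15] w 0.0
t 7.3 local [ -45.7 -118.1  188.2] F [-0.68 -0.67  0.95] w 0.5
t 7.55 local [ -44.1 -118.1  188.4] F [-1.36 -0.39  0.32] w 1.1
t 7.8 local [ -42.6 -118.1  188.6] F [-0.82 -0.42  0.37] w 0.4
t 8.05 local [ -41.1 -118.1  188.8] F [-0.36  0.08  1.11] w 0.5
t 8.3 local [ -39.6 -118.2  189. ] F [-0.23  0.23  0.27] w 0.3
t 8.55 local [ -38.2 -118.1  189.1] F [-1.27 -0.26  0.82] w 0.7
t 8.8 local [ -36.6 -118.1  189.3] F [-0.6  -0.09  1.11] w 0.3
t 9.05 local [ -35.1 -118.1  189.4] F [-0.33  0.23  0.33] w 0.7
t 9.3 local [ -33.7 -118.2  189.5] F [-0.72 -0.02  0.44] w 0.8
t 9.55 local [ -32.1 -118.2  189.6] F [-0.82  0.41 -0.75] w 0.2
t 9.8 local [ -30.7 -118.1  189.7] F [0.44 0.03 0.52] w 0.4
t 10.05 local [ -29.2 -118.2  189.7] F [ 0.61  0.49 -0.16] w 0.5
t 10.3 local [ -27.6 -118.2  189.8] F [-0.55  0.31 -1.07] w 0.4
t 10.55 local [ -26.2 -118.2  189.8] F [-0.99 -0.59  0.42] w 0.5
t 10.8 local [ -24.7 -118.2  189.8] F [0.11 0.46 0.11] w 0.4
```

```bash
G="python3 g.py 4.5"; python3 -m crank '[[[0.005,0.15,0],[0,0,0],0],[[0,0,0],[0,0,0],0]]' >/dev/null && $G && python3 -m crank '[[[0.005,0.15,0],[0,0,0],0],[[0,0,0],[0,0,0],0]]' >/dev/null && $G && python3 -m crank '[[[0.005,0.15,0],[0,0,0],0],[[0,0,0],[0,0,0],0]]' >/dev/null && $G && python3 -m crank '[[[0.01,0.15,0],[0,0,0],0],[[0,0,0],[0,0,0],0]]' >/dev/null && $G && python3 -m crank '[[[0.01,0.15,0],[0,0,0],0],[[0,0,0],[0,0,0],0]]' >/dev/null && $G && python3 -m crank '[[[0.01,0.15,0],[0,0,0],0],[[0,0,0],[0,0,0],0]]' >/dev/null && $G && python3 -m crank '[[[0.01,0.15,0],[0,0,0],0],[[0,0,0],[0,0,0],0]]' >/dev/null && $G && python3 -m crank '[[[0.015,0.15,0],[0,0,0],0],[[0,0,0],[0,0,0],0]]' >/dev/null && $G && python3 -m crank '[[[0.015,0.15,0],[0,0,0],0],[[0,0,0],[0,0,0],0]]' >/dev/null && $G && python3 -m crank '[[[0.015,0.15,0],[0,0,0],0],[[0,0,0],[0,0,0],0]]' >/dev/null && $G && python3 -m crank '[[[0.015,0.15,0],[0,0,0],0],[[0,0,0],[0,0,0],0]]' >/dev/null && $G && python3 -m crank '[[[0.02,0.15,0],[0,0,0],0],[[0,0,0],[0,0,0],0]]' >/dev/null && $G && python3 -m crank '[[[0.02,0.15,0],[0,0,0],0],[[0,0,0],[0,0,0],0]]' >/dev/null && $G && python3 -m crank '[[[0.02,0.15,0],[0,0,0],0],[[0,0,0],[0,0,0],0]]' >/dev/null && $G && python3 -m crank '[[[0.025,0.15,0],[0,0,0],0],[[0,0,0],[0,0,0],0]]' >/dev/null && $G && python3 -m crank '[[[0.025,0.15,0],[0,0,0],0],[[0,0,0],[0,0,0],0]]' >/dev/null && $G && python3 -m crank '[[[0.03,0.15,0],[0,0,0],0],[[0,0,0],[0,0,0],0]]' >/dev/null && $G && python3 -m crank '[[[0.03,0.15,0],[0,0,0],0],[[0,0,0],[0,0,0],0]]' >/dev/null && $G && python3 -m crank '[[[0.03,0.15,0],[0,0,0],0],[[0,0,0],[0,0,0],0]]' >/dev/null && $G && python3 -m crank '[[[0.035,0.15,0],[0,0,0],0],[[0,0,0],[0,0,0],0]]' >/dev/null && $G && python3 -m crank '[[[0.035,0.15,0],[0,0,0],0],[[0,0,0],[0,0,0],0]]' >/dev/null && $G && python3 -m crank '[[[0.035,0.15,0],[0,0,0],0],[[0,0,0],[0,0,0],0]]' >/dev/null && $G && python3 -m crank '[[[0.04,0.15,0],[0,0,0],0],[[0,0,0],[0,0,0],0]]' >/dev/null && $G && python3 -m crank '[[[0.04,0.15,0],[0,0,0],0],[[0,0,0],[0,0,0],0]]' >/dev/null && $G && python3 -m crank '[[[0.04,0.15,0],[0,0,0],0],[[0,0,0],[0,0,0],0]]' >/dev/null && $G
```

```text
t 11.05 local [ -23.2 -118.2  189.7] F [-0.38  0.37 -0.49] w 0.6
t 11.3 local [ -21.7 -118.1  189.7] F [-0.19 -0.1   0.98] w 0.1
t 11.55 local [ -20.1 -118.2  189.6] F [-0.12  0.87 -0.12] w 0.2
t 11.8 local [ -18.7 -118.2  189.5] F [-0.17  0.06  0.7 ] w 0.1
t 12.05 local [ -17.2 -118.1  189.4] F [-1.64 -0.35  1.53] w 0.2
t 12.3 local [ -15.7 -118.2  189.3] F [-0.27  0.05 -0.35] w 0.3
t 12.55 local [ -14.2 -118.2  189.2] F [ 0.33  0.22 -0.61] w 0.8
t 12.8 local [ -12.7 -118.2  189.1] F [-0.9   0.23  0.8 ] w 0.4
t 13.05 local [ -11.2 -118.2  188.9] F [ 0.42 -0.14  0.89] w 0.5
t 13.3 local [  -9.7 -118.2  188.8] F [-0.42  0.03 -0.6 ] w 0.6
t 13.55 local [  -8.2 -118.2  188.6] F [-0.48  1.11  0.2 ] w 0.2
t 13.8 local [  -6.6 -118.2  188.4] F [-0.42 -0.16  0.64] w 0.5
t 14.05 local [  -5.2 -118.2  188.2] F [ 0.3   0.74 -0.59] w 0.9
t 14.3 local [  -3.7 -118.2  188. ] F [-1.18  0.51  0.61] w 0.5
t 14.55 local [  -2.2 -118.2  187.8] F [-0.32 -0.22 -0.24] w 0.5
t 14.8 local [  -0.6 -118.2  187.5] F [-0.04 -0.83  0.23] w 0.3
t 15.05 local [   0.8 -118.2  187.2] F [-0.22 -0.24  0.23] w 0.4
t 15.3 local [   2.3 -118.2  186.9] F [-1.31 -0.07  0.2 ] w 0.4
t 15.55 local [   3.8 -118.2  186.6] F [-0.15  0.13  1.05] w 0.3
t 15.8 local [   5.3 -118.2  186.2] F [-1.1   0.22 -0.14] w 0.3
t 16.05 local [   6.8 -118.2  185.9] F [-0.89 -0.47  0.26] w 0.5
t 16.3 local [   8.3 -118.2  185.5] F [-0.44 -0.59  0.5 ] w 0.8
t 16.55 local [   9.8 -118.2  185.2] F [ 0.39 -0.49  0.34] w 0.2
t 16.8 local [  11.3 -118.2  184.8] F [-1.22  0.12 -0.34] w 0.6
t 17.05 local [  12.8 -118.2  184.3] F [0.31 0.1  0.03] w 0.0
```

```bash
python3 - <<'E'
from workcell import *
from h import *
im=get_image("wrist"); cv2.imwrite(f"pics/wrist4.png",im["pixels"][:,:,::-1])
knob(im,(323.5,205.5))
E
```

```text
knob [  38.2 -118.5  192.7] joint 0.877
```

View pics/wrist4.png

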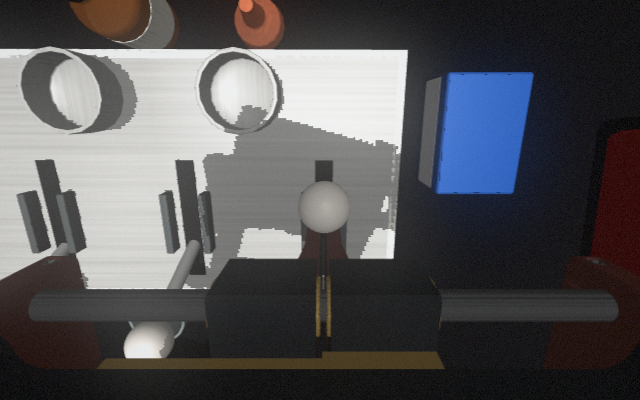

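Knob 1 has stayed against the finger, at pixel (323,206) and joint ≈0.88. That is past the binding range, so valve 1 is free and I'll open it to its stop.

```bash
G="python3 g.py 5"; python3 -m crank '[[[0.12,0.41,0],[0,0,0],0],[[0.13,0.4,0],[0,0,0],0],[[0.15,0.4,0],[0,0,0],0],[[0.16,0.395,0],[0,0,0],0]]' >/dev/null && $G && python3 -m crank '[[[0.17,0.39,0],[0,0,0],0],[[0.18,0.385,0],[0,0,0],0],[[0.19,0.38,0],[0,0,0],0],[[0.2,0.375,0],[0,0,0],0],[[0,0,0],[0,0,0],0]]' >/dev/null && $G && python3 -m crank '[[[0.1,0.17,0],[0,0,0],0],[[0,0,0],[0,0,0],0]]' >/dev/null && $G && python3 -m crank '[[[0.1,0.17,0],[0,0,0],0],[[0,0,0],[0,0,0],0]]' >/dev/null && $G  && python3 -m crank '[[[0.1,0.17,0],[0,0,0],0],[[0,0,0],[0,0,0],0]]' >/dev/null && $G; python3 - <<'E'
from workcell import *
from h import *
im=get_image("wrist"); cv2.imwrite(f"pics/wrist5.png",im["pixels"][:,:,::-1])
knob(im,(323.5,205.5))
E
```

```text
t 17.6 local [  29.1 -118.2  178.6] F [-0.96 -0.63  0.45] w 0.9
t 18.23 local [  44.3 -118.2  171.1] F [ 1.18  0.15 -0.38] w 0.4
t 18.48 local [  45.8 -118.2  170.4] F [0.07 0.31 0.84] w 0.3
t 18.73 local [  47.5 -118.2  169.4] F [-0.99  0.22 -0.08] w 0.7
t 18.98 local [  49.3 -118.2  168.3] F [0.06 0.56 0.33] w 0.6
knob [  74.6 -118.5  176.5] joint 1.162
```

View pics/wrist5.png

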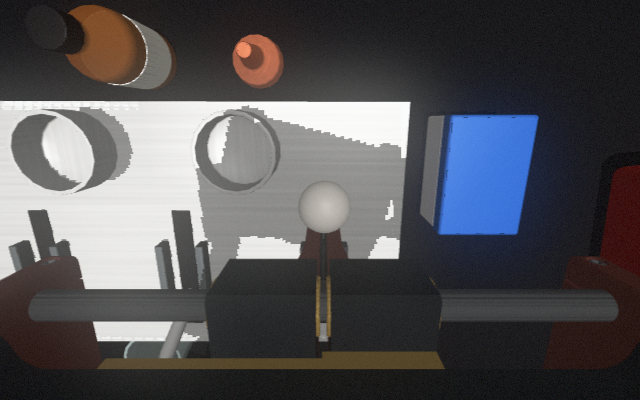

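```bash
G="python3 g.py 4"; python3 -m crank '[[[0.08,0.13,0],[0,0,0],0],[[0,0,0],[0,0,0],0]]' >/dev/null && $G && python3 -m crank '[[[0.08,0.13,0],[0,0,0],0],[[0,0,0],[0,0,0],0]]' >/dev/null && $G && python3 -m crank '[[[0.08,0.13,0],[0,0,0],0],[[0,0,0],[0,0,0],0]]' >/dev/null && $G && python3 -m crank '[[[0.08,0.12,0],[0,0,0],0],[[0,0,0],[0,0,0],0]]' >/dev/null && $G
python3 - <<'E'
from h import *
to(30,-118.2,180)
to(-105,-8,240)
E
```

```text
t 19.27 local [  50.5 -118.2  167.5] F [-0.32  0.09 -0.34] w 0.5
t 19.52 local [  51.8 -118.2  166.7] F [ 0.84 -0.37 -0.32] w 0.6
t 19.77 local [  53.1 -118.2  165.9] F [-0.56  0.52 -0.73] w 0.5
t 20.02 local [  54.3 -118.2  165.1] F [ 0.12 -0.47 -0.08] w 0.3
t 20.02 local [  54.3 -118.2  165.1] F [ 0.12 -0.47 -0.08] w 0.3
tool shift cm [-1.49 -2.43  0.  ]
t 20.02 local [  54.3 -118.2  165.1] F [ 0.12 -0.47 -0.08] w 0.3
tool shift cm [ -7.49 -15.94 -11.01]
```

```bash
python3 -m crank '[[[-2,-2.9,0],[0,0,0],0],[[-5.4,-2.5,0],[0,0,0],0],[[0,-4.5,-3.7],[0,0,0],0],[[0,-4.5,-3.7],[0,0,0],0],[[0,0,-3.6],[0,0,0],0]]' && python3 -m crank '[[[0,0,0],[0,0,0],0],[[3,0,0],[0,0,0],0],[[3,0,0],[0,0,0],0],[[0,0,0],[0,0,0],0]]'; python3 - <<'E'
from workcell import *
from h import *
show()
im=get_image("wrist"); cv2.imwrite(f"pics/wrist6.png",im["pixels"][:,:,::-1])
E
```

```text
t: 20.65
ee_pos: [460.5, -79.1, 239.2]
orientation: [1.28, 1.163, -1.281]
ft_force: [0.6, -0.3, 0.1]
width: 0.6
t: 21.15
ee_pos: [462.4, -80.7, 177.6]
orientation: [1.278, 1.166, -1.283]
ft_force: [0.6, -0.2, -0.6]
width: 0.4
t 21.15 local [-90.8  -8.6 177.6] F [ 0.59 -0.16 -0.6 ] w 0.4
```

View pics/wrist6.png

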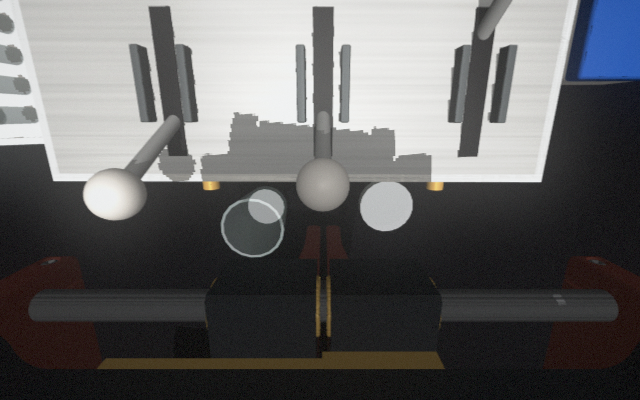

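```bash
python3 - <<'E'
from workcell import *
from h import *
im=get_image("wrist");knob(im,(323,184.5))
E
python3 -m crank '[[[-0.05,0.5,0],[0,0,0],0],[[-0.13,0.5,0],[0,0,0],0],[[-0.15,0.4,0],[0,0,0],0],[[-0.1,0.4,0],[0,0,0],0]]' >/dev/null && python3 g.py 5 && python3 -m crank '[[[-0.1,0.4,0],[0,0,0],0],[[-0.1,0.4,0],[0,0,0],0],[[-0.08,0.3,0],[0,0,0],0],[[0,0,0],[0,0,0],0]]'; python3 - <<'E'
from workcell import *
from h import *
show()
im=get_image("wrist"); cv2.imwrite(f"pics/wrist7.png",im["pixels"][:,:,::-1])
knob(im,(323,205.5))
E
```

```text
knob [-52.7  -8.8 187.7] joint 0.214
t 21.75 local [-71.4  -8.1 183.8] F [-0.79 -0.76  0.64] w 0.2
t: 22.25
ee_pos: [492.9, -83.1, 186.3]
orientation: [1.28, 1.162, -1.279]
ft_force: [-0.0, 0.1, -0.4]
width: 0.5
t 22.25 local [-60.2  -8.1 186.3] F [-0.04  0.12 -0.4 ] w 0.5
knob [-35.2  -8.2 193.5] joint 0.346
```

View pics/wrist7.png

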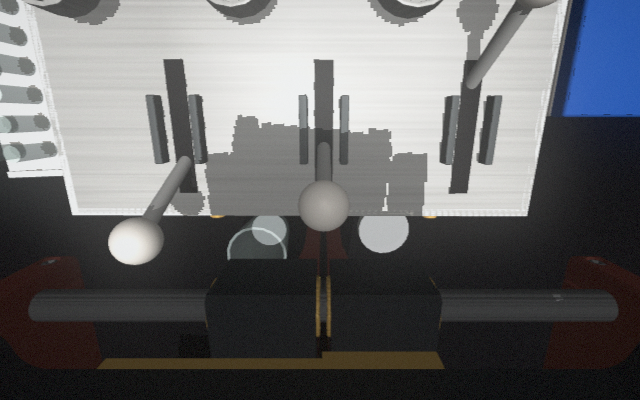

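Knob 2 is now against the finger at pixel (323,206), joint ≈0.345. I'll step it through the binding range.

```bash
G="python3 g.py 4.5"; python3 -m crank '[[[-0.03,0.145,0],[0,0,0],0],[[0,0,0],[0,0,0],0]]' >/dev/null && $G && python3 -m crank '[[[-0.03,0.145,0],[0,0,0],0],[[0,0,0],[0,0,0],0]]' >/dev/null && $G && python3 -m crank '[[[-0.03,0.145,0],[0,0,0],0],[[0,0,0],[0,0,0],0]]' >/dev/null && $G && python3 -m crank '[[[-0.03,0.145,0],[0,0,0],0],[[0,0,0],[0,0,0],0]]' >/dev/null && $G && python3 -m crank '[[[-0.03,0.147,0],[0,0,0],0],[[0,0,0],[0,0,0],0]]' >/dev/null && $G && python3 -m crank '[[[-0.03,0.147,0],[0,0,0],0],[[0,0,0],[0,0,0],0]]' >/dev/null && $G && python3 -m crank '[[[-0.03,0.147,0],[0,0,0],0],[[0,0,0],[0,0,0],0]]' >/dev/null && $G && python3 -m crank '[[[-0.025,0.147,0],[0,0,0],0],[[0,0,0],[0,0,0],0]]' >/dev/null && $G && python3 -m crank '[[[-0.025,0.15,0],[0,0,0],0],[[0,0,0],[0,0,0],0]]' >/dev/null && $G && python3 -m crank '[[[-0.025,0.15,0],[0,0,0],0],[[0,0,0],[0,0,0],0]]' >/dev/null && $G && python3 -m crank '[[[-0.02,0.15,0],[0,0,0],0],[[0,0,0],[0,0,0],0]]' >/dev/null && $G && python3 -m crank '[[[-0.02,0.15,0],[0,0,0],0],[[0,0,0],[0,0,0],0]]' >/dev/null && $G && python3 -m crank '[[[-0.02,0.15,0],[0,0,0],0],[[0,0,0],[0,0,0],0]]' >/dev/null && $G && python3 -m crank '[[[-0.02,0.15,0],[0,0,0],0],[[0,0,0],[0,0,0],0]]' >/dev/null && $G && python3 -m crank '[[[-0.015,0.15,0],[0,0,0],0],[[0,0,0],[0,0,0],0]]' >/dev/null && $G && python3 -m crank '[[[-0.015,0.15,0],[0,0,0],0],[[0,0,0],[0,0,0],0]]' >/dev/null && $G && python3 -m crank '[[[-0.01,0.15,0],[0,0,0],0],[[0,0,0],[0,0,0],0]]' >/dev/null && $G && python3 -m crank '[[[-0.01,0.15,0],[0,0,0],0],[[0,0,0],[0,0,0],0]]' >/dev/null && $G && python3 -m crank '[[[-0.01,0.15,0],[0,0,0],0],[[0,0,0],[0,0,0],0]]' >/dev/null && $G && python3 -m crank '[[[-0.01,0.15,0],[0,0,0],0],[[0,0,0],[0,0,0],0]]' >/dev/null && $G && python3 -m crank '[[[-0.005,0.15,0],[0,0,0],0],[[0,0,0],[0,0,0],0]]' >/dev/null && $G && python3 -m crank '[[[-0.005,0.15,0],[0,0,0],0],[[0,0,0],[0,0,0],0]]' >/dev/null && $G && python3 -m crank '[[[0,0.15,0],[0,0,0],0],[[0,0,0],[0,0,0],0]]' >/dev/null && $G && python3 -m crank '[[[0,0.15,0],[0,0,0],0],[[0,0,0],[0,0,0],0]]' >/dev/null && $G
```

```text
t 22.55 local [-59.3  -8.1 186.5] F [-0.73 -0.05 -0.28] w 0.5
t 22.8 local [-57.7  -8.1 186.9] F [-0.76  0.78  0.64] w 0.7
t 23.05 local [-56.2  -8.1 187.2] F [-1.17 -0.02  0.53] w 0.5
t 23.3 local [-54.7  -8.1 187.5] F [-1.02  0.42  1.09] w 0.8
t 23.55 local [-53.2  -8.1 187.8] F [-0.73 -0.62 -0.  ] w 0.5
t 23.8 local [-51.7  -8.1 188.1] F [-0.03 -1.03  0.53] w 0.4
t 24.05 local [-50.3  -8.1 188.4] F [-0.31 -0.55  0.22] w 0.2
t 24.3 local [-48.9  -8.1 188.6] F [-0.68  0.34  0.54] w 0.3
t 24.55 local [-47.3  -8.1 188.9] F [0.49 0.17 0.43] w 0.5
t 24.8 local [-45.8  -8.1 189.1] F [ 0.21  0.49 -0.47] w 0.4
t 25.05 local [-44.3  -8.2 189.3] F [-0.57 -0.68  0.47] w 0.4
t 25.3 local [-42.8  -8.1 189.5] F [-0.36  0.25 -0.33] w 0.5
t 25.55 local [-41.3  -8.1 189.7] F [-0.93 -0.65 -0.19] w 0.1
t 25.8 local [-39.8  -8.1 190. ] F [-0.22 -0.12  0.99] w 0.4
t 26.05 local [-38.3  -8.1 190.1] F [0.41 0.37 0.16] w 0.7
t 26.3 local [-36.8  -8.1 190.3] F [-0.09  0.12  0.31] w 0.2
t 26.55 local [-35.3  -8.2 190.4] F [ 0.27 -0.1  -0.14] w 0.6
t 26.8 local [-33.8  -8.1 190.5] F [-0.79 -0.07 -0.03] w 0.1
t 27.05 local [-32.3  -8.2 190.6] F [-0.03  0.57 -0.82] w 0.7
t 27.3 local [-30.8  -8.1 190.7] F [ 0.01  0.33 -0.21] w 0.5
t 27.55 local [-29.3  -8.2 190.7] F [-0.2   0.54 -0.38] w 0.3
t 27.8 local [-27.9  -8.1 190.7] F [-0.28 -0.06  1.13] w 0.4
t 28.05 local [-26.3  -8.2 190.7] F [0.25 0.26 0.15] w 0.4
t 28.3 local [-24.8  -8.2 190.7] F [-0.32 -0.27 -0.22] w 0.4
```

```bash
G="python3 g.py 4.5"; python3 -m crank '[[[0.005,0.15,0],[0,0,0],0],[[0,0,0],[0,0,0],0]]' >/dev/null && $G && python3 -m crank '[[[0.005,0.15,0],[0,0,0],0],[[0,0,0],[0,0,0],0]]' >/dev/null && $G && python3 -m crank '[[[0.01,0.15,0],[0,0,0],0],[[0,0,0],[0,0,0],0]]' >/dev/null && $G && python3 -m crank '[[[0.01,0.15,0],[0,0,0],0],[[0,0,0],[0,0,0],0]]' >/dev/null && $G && python3 -m crank '[[[0.01,0.15,0],[0,0,0],0],[[0,0,0],[0,0,0],0]]' >/dev/null && $G && python3 -m crank '[[[0.01,0.15,0],[0,0,0],0],[[0,0,0],[0,0,0],0]]' >/dev/null && $G && python3 -m crank '[[[0.01,0.15,0],[0,0,0],0],[[0,0,0],[0,0,0],0]]' >/dev/null && $G && python3 -m crank '[[[0.015,0.15,0],[0,0,0],0],[[0,0,0],[0,0,0],0]]' >/dev/null && $G && python3 -m crank '[[[0.015,0.15,0],[0,0,0],0],[[0,0,0],[0,0,0],0]]' >/dev/null && $G && python3 -m crank '[[[0.015,0.15,0],[0,0,0],0],[[0,0,0],[0,0,0],0]]' >/dev/null && $G && python3 -m crank '[[[0.015,0.15,0],[0,0,0],0],[[0,0,0],[0,0,0],0]]' >/dev/null && $G && python3 -m crank '[[[0.02,0.15,0],[0,0,0],0],[[0,0,0],[0,0,0],0]]' >/dev/null && $G && python3 -m crank '[[[0.02,0.15,0],[0,0,0],0],[[0,0,0],[0,0,0],0]]' >/dev/null && $G && python3 -m crank '[[[0.025,0.15,0],[0,0,0],0],[[0,0,0],[0,0,0],0]]' >/dev/null && $G && python3 -m crank '[[[0.025,0.15,0],[0,0,0],0],[[0,0,0],[0,0,0],0]]' >/dev/null && $G && python3 -m crank '[[[0.03,0.15,0],[0,0,0],0],[[0,0,0],[0,0,0],0]]' >/dev/null && $G && python3 -m crank '[[[0.03,0.15,0],[0,0,0],0],[[0,0,0],[0,0,0],0]]' >/dev/null && $G && python3 -m crank '[[[0.03,0.15,0],[0,0,0],0],[[0,0,0],[0,0,0],0]]' >/dev/null && $G && python3 -m crank '[[[0.035,0.15,0],[0,0,0],0],[[0,0,0],[0,0,0],0]]' >/dev/null && $G && python3 -m crank '[[[0.035,0.15,0],[0,0,0],0],[[0,0,0],[0,0,0],0]]' >/dev/null && $G && python3 -m crank '[[[0.035,0.15,0],[0,0,0],0],[[0,0,0],[0,0,0],0]]' >/dev/null && $G && python3 -m crank '[[[0.04,0.15,0],[0,0,0],0],[[0,0,0],[0,0,0],0]]' >/dev/null && $G && python3 -m crank '[[[0.04,0.15,0],[0,0,0],0],[[0,0,0],[0,0,0],0]]' >/dev/null && $G && python3 -m crank '[[[0.04,0.15,0],[0,0,0],0],[[0,0,0],[0,0,0],0]]' >/dev/null && $G && python3 -m crank '[[[0.045,0.15,0],[0,0,0],0],[[0,0,0],[0,0,0],0]]' >/dev/null && $G
```

```text
t 28.55 local [-23.4  -8.1 190.7] F [-0.34  0.99 -0.44] w 0.6
t 28.8 local [-21.8  -8.1 190.6] F [-0.12  0.85  0.26] w 0.3
t 29.05 local [-20.3  -8.2 190.5] F [ 0.64 -0.67  0.05] w 0.7
t 29.3 local [-18.8  -8.2 190.5] F [ 0.26  0.38 -0.35] w 0.7
t 29.55 local [-17.4  -8.2 190.3] F [-0.4   0.14 -0.2 ] w 0.7
t 29.8 local [-15.8  -8.2 190.2] F [-0.46  0.23  0.05] w 0.4
t 30.05 local [-14.4  -8.2 190.1] F [ 0.3  -0.51  0.31] w 0.3
t 30.3 local [-12.9  -8.2 190. ] F [-0.36 -0.3   0.77] w 0.5
t 30.55 local [-11.4  -8.2 189.8] F [0.44 0.28 0.11] w 0.3
t 30.8 local [ -9.9  -8.2 189.7] F [-0.35  0.16  0.35] w 0.4
t 31.05 local [ -8.3  -8.2 189.5] F [-0.17  0.67 -0.26] w 0.6
t 31.3 local [ -6.8  -8.2 189.3] F [0.6  0.2  0.13] w -0.0
t 31.55 local [ -5.4  -8.2 189.1] F [ 0.01 -0.54  0.29] w 0.6
t 31.8 local [ -3.9  -8.2 188.8] F [-0.4   0.69  0.36] w 0.3
t 32.05 local [ -2.3  -8.2 188.6] F [ 0.23 -0.02 -0.05] w 0.5
t 32.3 local [ -0.9  -8.2 188.3] F [ 0.42 -0.24  1.25] w 0.8
t 32.55 local [  0.6  -8.2 188. ] F [-0.44  0.11 -0.24] w 0.4
t 32.8 local [  2.1  -8.2 187.7] F [-0.81 -0.34 -0.53] w 0.2
t 33.05 local [  3.6  -8.2 187.4] F [ 0.19 -0.85  0.03] w 0.8
t 33.3 local [  5.1  -8.2 187. ] F [-0.27 -0.51  0.18] w 0.5
t 33.55 local [  6.6  -8.2 186.7] F [-0.32  0.73  0.29] w -0.1
t 33.8 local [  8.1  -8.2 186.2] F [-0.54  0.12 -0.87] w 0.7
t 34.05 local [  9.6  -8.2 185.8] F [-0.42  0.15 -0.59] w 0.5
t 34.3 local [ 11.1  -8.2 185.5] F [0.78 0.   0.31] w 0.2
t 34.55 local [ 12.6  -8.2 185. ] F [-0.51 -0.11 -0.48] w 0.7
```

```bash
python3 - <<'E'
from workcell import *
from h import *
im=get_image("wrist"); cv2.imwrite(f"pics/wrist8.png",im["pixels"][:,:,::-1])
knob(im,(323.5,205.5))
E
```

```text
knob [ 37.9  -8.5 192.8] joint 0.874
```

View pics/wrist8.png

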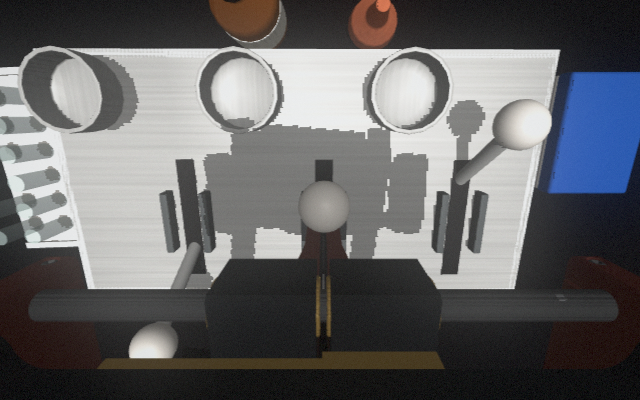

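Knob 2 is still against the finger at pixel (323,206), joint 0.874, so valve 2 is free. Valve 1's knob, at pixel (522,125), is still at its open end.

```bash
G="python3 g.py 5"; python3 -m crank '[[[0.13,0.41,0],[0,0,0],0],[[0.14,0.4,0],[0,0,0],0],[[0.16,0.4,0],[0,0,0],0],[[0.17,0.395,0],[0,0,0],0]]' >/dev/null && $G && python3 -m crank '[[[0.18,0.39,0],[0,0,0],0],[[0.19,0.385,0],[0,0,0],0],[[0.19,0.38,0],[0,0,0],0],[[0.2,0.375,0],[0,0,0],0],[[0,0,0],[0,0,0],0]]' >/dev/null && $G && python3 -m crank '[[[0.1,0.17,0],[0,0,0],0],[[0.1,0.17,0],[0,0,0],0],[[0,0,0],[0,0,0],0]]' >/dev/null && $G  && python3 -m crank '[[[0.1,0.17,0],[0,0,0],0],[[0.08,0.13,0],[0,0,0],0],[[0,0,0],[0,0,0],0]]' >/dev/null && $G && python3 -m crank '[[[0.08,0.13,0],[0,0,0],0],[[0,0,0],[0,0,0],0]]' >/dev/null && $G && python3 -m crank '[[[0.08,0.13,0],[0,0,0],0],[[0,0,0],[0,0,0],0]]' >/dev/null && $G && python3 -m crank '[[[0.08,0.12,0],[0,0,0],0],[[0,0,0],[0,0,0],0]]' >/dev/null && $G
python3 - <<'E'
from workcell import *
from h import *
im=get_image("wrist"); cv2.imwrite(f"pics/wrist9.png",im["pixels"][:,:,::-1])
knob(im,(323.5,205.5))
to(-93,101.5,177)
E
```

```text
t 35.1 local [ 28.9  -8.2 178.8] F [-0.55  0.49  0.77] w 0.4
t 35.73 local [ 44.1  -8.2 171.2] F [-0.52  0.87  0.66] w 0.3
t 36.1 local [ 47.4  -8.2 169.4] F [-0.29 -0.27  0.93] w 0.7
t 36.48 local [ 50.4  -8.2 167.5] F [-0.54  0.07  0.3 ] w 0.6
t 36.73 local [ 51.6  -8.2 166.8] F [ 0.25 -0.12 -0.34] w 0.8
t 36.98 local [ 52.9  -8.2 166. ] F [-0.48 -1.1   0.09] w 0.7
t 37.23 local [ 54.1  -8.2 165.1] F [-0.35  0.32 -0.3 ] w 0.5
knob [ 79.5  -8.5 173.3] joint 1.204
t 37.27 local [ 54.1  -8.2 165.2] F [-0.24  0.39  0.27] w 0.7
tool shift cm [ -1.18 -14.72 -10.96]
```

View pics/wrist9.png

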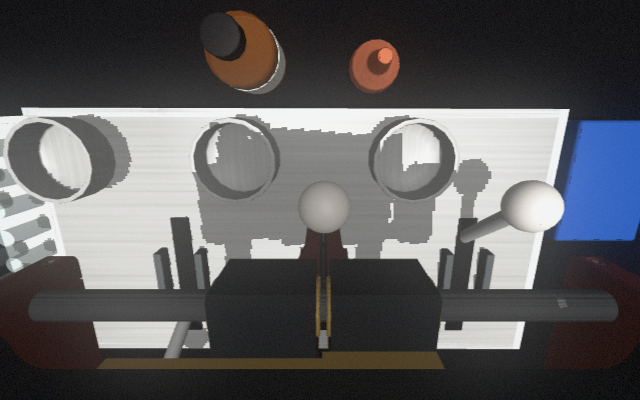

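Knob 2 is at pixel (323,206), joint ≈1.2, and knob 1 at (532,206) is level with it, so both are open. Next is valve 3, which must be the binding one.

```bash
python3 -m crank '[[[-2,-2.9,0],[0,0,0],0],[[-5.4,-2.5,0],[0,0,0],0],[[0,-4.6,-3.7],[0,0,0],0],[[0,-4.7,-3.7],[0,0,0],0],[[0,0,-3.6],[0,0,0],0]]' && python3 -m crank '[[[0,0,0],[0,0,0],0],[[3,0,0],[0,0,0],0],[[3.1,0,0],[0,0,0],0],[[0,0,0],[0,0,0],0]]'; python3 - <<'E'
from workcell import *
from h import *
show()
im=get_image("wrist"); cv2.imwrite(f"pics/wrist10.png",im["pixels"][:,:,::-1])
knob(im,(323,190))
E
```

```text
t: 37.9
ee_pos: [467.6, 30.4, 239.3]
orientation: [1.279, 1.163, -1.281]
ft_force: [0.7, -0.6, 0.4]
width: 0.3
t: 38.4
ee_pos: [469.5, 28.8, 176.6]
orientation: [1.277, 1.165, -1.283]
ft_force: [0.0, 0.8, 0.4]
width: 0.3
t 38.4 local [-94.1 101.  176.6] F [-0.05  0.77  0.45] w 0.3
knob [-60.2 100.9 184.4] joint 0.155
```

View pics/wrist10.png

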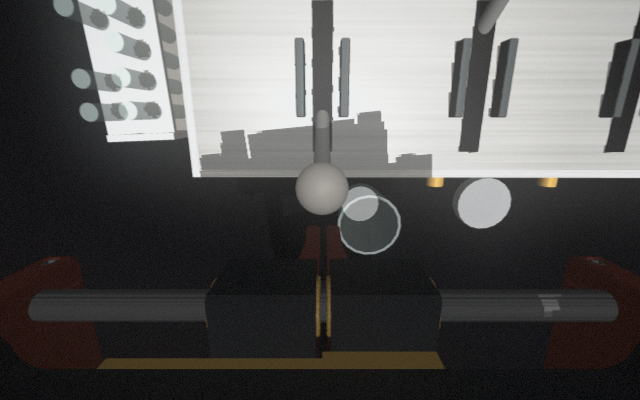

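```bash
python3 -m crank '[[[0,0.5,0],[0,0,0],0],[[-0.1,0.45,0],[0,0,0],0],[[-0.2,0.4,0],[0,0,0],0],[[-0.16,0.4,0],[0,0,0],0]]' >/dev/null && python3 g.py 5 && python3 -m crank '[[[-0.15,0.4,0],[0,0,0],0],[[-0.13,0.4,0],[0,0,0],0],[[-0.1,0.35,0],[0,0,0],0],[[-0.08,0.27,0],[0,0,0],0],[[0,0,0],[0,0,0],0]]'; python3 - <<'E'
from workcell import *
from h import *
show()
im=get_image("wrist"); cv2.imwrite(f"pics/wrist11.png",im["pixels"][:,:,::-1])
knob(im,(323,205.5))
E
```

```text
t 38.95 local [-75.  101.9 183.3] F [-1.33  0.01  0.84] w 0.7
t: 39.58
ee_pos: [502.8, 26.5, 187.5]
orientation: [1.28, 1.162, -1.279]
ft_force: [-0.3, 0.3, 0.8]
width: 0.7
t 39.58 local [-60.7 101.9 187.5] F [-0.34  0.24  0.8 ] w 0.7
knob [-36.1 101.8 193.3] joint 0.339
```

View pics/wrist11.png

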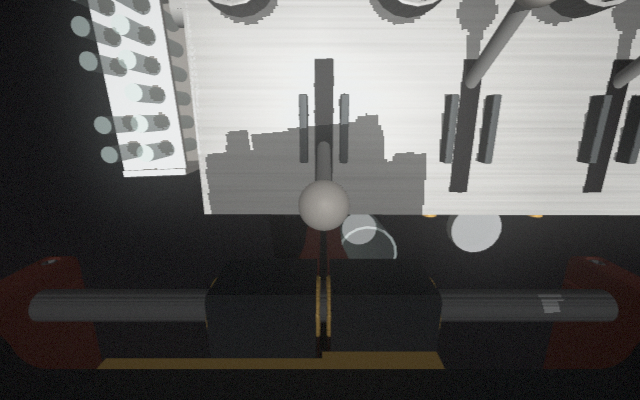

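Knob 3 is against the finger at pixel (323,206), joint ≈0.34. I'll step on until it binds.

```bash
G="python3 g.py 4"; python3 -m crank '[[[-0.02,0.145,0],[0,0,0],0],[[0,0,0],[0,0,0],0]]' >/dev/null && $G && python3 -m crank '[[[-0.02,0.145,0],[0,0,0],0],[[0,0,0],[0,0,0],0]]' >/dev/null && $G && python3 -m crank '[[[-0.02,0.145,0],[0,0,0],0],[[0,0,0],[0,0,0],0]]' >/dev/null && $G && python3 -m crank '[[[-0.02,0.145,0],[0,0,0],0],[[0,0,0],[0,0,0],0]]' >/dev/null && $G && python3 -m crank '[[[-0.02,0.147,0],[0,0,0],0],[[0,0,0],[0,0,0],0]]' >/dev/null && $G && python3 -m crank '[[[-0.02,0.147,0],[0,0,0],0],[[0,0,0],[0,0,0],0]]' >/dev/null && $G && python3 -m crank '[[[-0.02,0.147,0],[0,0,0],0],[[0,0,0],[0,0,0],0]]' >/dev/null && $G && python3 -m crank '[[[-0.02,0.147,0],[0,0,0],0],[[0,0,0],[0,0,0],0]]' >/dev/null && $G && python3 -m crank '[[[-0.02,0.15,0],[0,0,0],0],[[0,0,0],[0,0,0],0]]' >/dev/null && $G && python3 -m crank '[[[-0.02,0.15,0],[0,0,0],0],[[0,0,0],[0,0,0],0]]' >/dev/null && $G && python3 -m crank '[[[-0.02,0.15,0],[0,0,0],0],[[0,0,0],[0,0,0],0]]' >/dev/null && $G && python3 -m crank '[[[-0.02,0.15,0],[0,0,0],0],[[0,0,0],[0,0,0],0]]' >/dev/null && $G && python3 -m crank '[[[-0.02,0.15,0],[0,0,0],0],[[0,0,0],[0,0,0],0]]' >/dev/null && $G && python3 -m crank '[[[-0.02,0.15,0],[0,0,0],0],[[0,0,0],[0,0,0],0]]' >/dev/null && $G && python3 -m crank '[[[-0.015,0.15,0],[0,0,0],0],[[0,0,0],[0,0,0],0]]' >/dev/null && $G && python3 -m crank '[[[-0.015,0.15,0],[0,0,0],0],[[0,0,0],[0,0,0],0]]' >/dev/null && $G && python3 -m crank '[[[-0.01,0.15,0],[0,0,0],0],[[0,0,0],[0,0,0],0]]' >/dev/null && $G && python3 -m crank '[[[-0.01,0.15,0],[0,0,0],0],[[0,0,0],[0,0,0],0]]' >/dev/null && $G && python3 -m crank '[[[-0.01,0.15,0],[0,0,0],0],[[0,0,0],[0,0,0],0]]' >/dev/null && $G && python3 -m crank '[[[-0.01,0.15,0],[0,0,0],0],[[0,0,0],[0,0,0],0]]' >/dev/null && $G && python3 -m crank '[[[-0.005,0.15,0],[0,0,0],0],[[0,0,0],[0,0,0],0]]' >/dev/null && $G && python3 -m crank '[[[-0.005,0.15,0],[0,0,0],0],[[0,0,0],[0,0,0],0]]' >/dev/null && $G && python3 -m crank '[[[0,0.15,0],[0,0,0],0],[[0,0,0],[0,0,0],0]]' >/dev/null && $G && python3 -m crank '[[[0,0.15,0],[0,0,0],0],[[0,0,0],[0,0,0],0]]' >/dev/null && $G
```

```text
t 39.88 local [-59.7 101.9 187.6] F [-0.25  0.    0.05] w 0.5
t 40.12 local [-58.2 101.9 187.9] F [-1.35  0.07  0.48] w 0.4
t 40.38 local [-56.6 101.9 188.1] F [-0.44 -0.52 -0.09] w 0.4
t 40.62 local [-55.2 101.9 188.2] F [-0.97  0.08 -0.13] w 0.5
t 40.88 local [-53.8 101.9 188.5] F [-1.02 -0.31  0.63] w 0.6
t 41.12 local [-52.3 101.9 188.6] F [-1.09 -0.61  0.96] w 0.3
t 41.38 local [-50.8 101.9 188.8] F [-1.09 -0.1   0.77] w 0.6
t 41.62 local [-49.3 101.9 189.1] F [-0.44  0.18  1.31] w 0.6
t 41.88 local [-47.8 101.8 189.2] F [-0.71 -0.19  0.22] w 0.5
t 42.12 local [-46.3 101.9 189.4] F [-0.95  0.03 -0.05] w 0.4
t 42.38 local [-44.9 101.9 189.6] F [-0.9   0.4   0.95] w 0.3
t 42.62 local [-43.3 101.8 189.9] F [-2.17 -0.39  1.56] w 0.1
t 42.88 local [-41.8 101.9 190. ] F [-1.09  0.83  1.71] w 0.3
t 43.12 local [-40.3 101.9 190.3] F [-1.57  0.64  1.36] w 0.4
t 43.38 local [-38.8 101.9 190.4] F [-0.6  -0.44  2.53] w 0.4
t 43.62 local [-37.3 101.9 190.6] F [-1.66 -0.2   1.14] w 0.3
t 43.88 local [-35.8 101.9 190.7] F [-1.18  1.02  0.62] w 0.3
t 44.12 local [-34.3 101.9 190.7] F [-2.01 -0.11  1.58] w 0.6
t 44.38 local [-32.8 101.9 190.8] F [-2.29  0.51  0.76] w 0.2
t 44.62 local [-31.3 101.8 190.9] F [-1.2  -0.37 -0.04] w 0.6
t 44.88 local [-29.8 101.8 191. ] F [-0.87  0.43  0.79] w 0.1
t 45.12 local [-28.3 101.8 191. ] F [-0.83  0.95  0.97] w 0.5
t 45.38 local [-27.3 101.8 191. ] F [-3.87 -0.48  3.04] w 0.4
STOP
```

```bash
python3 -m crank '[[[0,0,0],[0,0,0],0]]' >/dev/null;  python3 g.py 5;  python3 -m crank '[[[0,0.06,0],[0,0,0],0],[[0,0,0],[0,0,0],0]]' >/dev/null;  python3 g.py 5
```

```text
t 45.5 local [-27.3 101.8 191. ] F [-3.54 -0.81  2.6 ] w 0.7
t 45.75 local [-27.  101.8 191. ] F [-4.98  0.13  3.99] w 0.2
STOP
```

Binding is confirmed at about 0.59 rad: the force rises to about 6.4 N while the finger stalls. I'll back off and come round to the far side of the knob.

```bash
python3 -m crank '[[[0,-1,0],[0,0,0],0],[[-4.6,0,0],[0,0,0],0],[[0,3.6,0],[0,0,0],0],[[0,3.8,0],[0,0,0],0],[[0,0,0],[0,0,0],0]]' && python3 g.py 3 && python3 -m crank '[[[2.3,0,0],[0,0,0],0],[[2.3,0,0],[0,0,0],0],[[0,0,0],[0,0,0],0]]'; python3 - <<'E'
from workcell import *
from h import *
show()
im=get_image("side"); cv2.imwrite(f"pics/side12.png",cv2.resize(im["pixels"][80:260,220:460,::-1],(800,600)))
im=get_image("wrist"); cv2.imwrite(f"pics/wrist12.png",im["pixels"][:,:,::-1])
E
```

```text
t: 46.38
ee_pos: [602.9, 16.9, 237.1]
orientation: [1.281, 1.16, -1.277]
ft_force: [-0.4, -0.1, 0.3]
width: 0.6
t 46.38 local [ 39.9 101.8 237.1] F [-0.36 -0.15  0.28] w 0.6
t: 46.75
ee_pos: [598.6, 17.1, 189.3]
orientation: [1.277, 1.165, -1.282]
ft_force: [0.1, -1.2, 1.1]
width: 0.6
t 46.75 local [ 35.5 101.7 189.3] F [ 0.21 -1.19  1.06] w 0.6
```

View pics/side12.png

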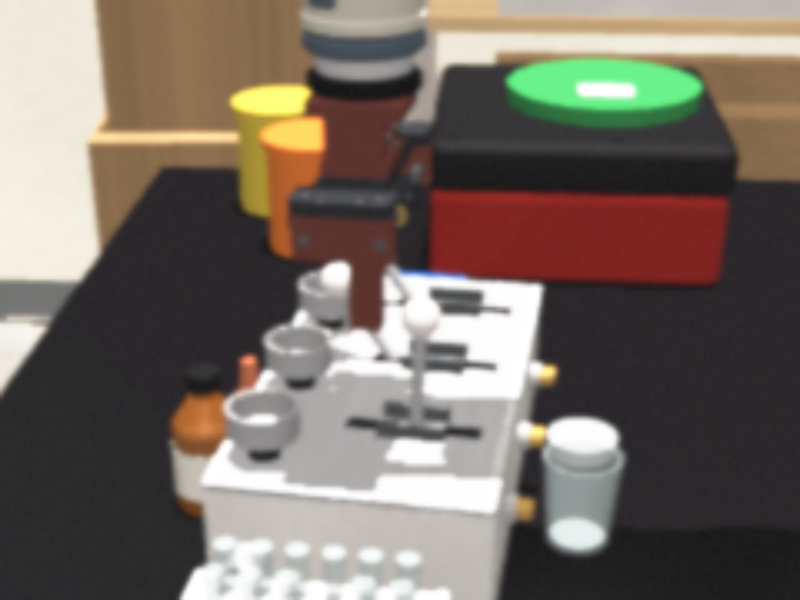

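View pics/wrist12.png

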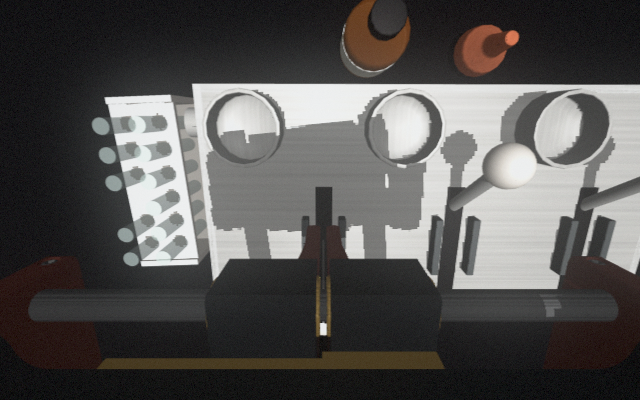

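The side view shows the finger (370,310) beyond knob 3 (422,317), on the funnel side, so it can swing the lever back. The bystanders look undisturbed.

```bash
G="python3 g.py 5"; python3 -m crank '[[[0,-0.5,0],[0,0,0],0],[[0,-0.5,0],[0,0,0],0],[[0,-0.4,0],[0,0,0],0],[[0,0,0],[0,0,0],0]]' >/dev/null && $G && python3 -m crank '[[[0.05,-0.5,0],[0,0,0],0],[[0.05,-0.5,0],[0,0,0],0],[[0.06,-0.5,0],[0,0,0],0]]' >/dev/null && $G && python3 -m crank '[[[0.09,-0.5,0],[0,0,0],0],[[0.1,-0.5,0],[0,0,0],0],[[0.12,-0.5,0],[0,0,0],0]]' >/dev/null && $G && python3 -m crank '[[[0.14,-0.5,0],[0,0,0],0],[[0.16,-0.5,0],[0,0,0],0],[[0.18,-0.5,0],[0,0,0],0]]' >/dev/null && $G && python3 -m crank '[[[0.2,-0.5,0],[0,0,0],0],[[0.22,-0.5,0],[0,0,0],0],[[0.24,-0.5,0],[0,0,0],0]]' >/dev/null && $G && python3 -m crank '[[[0.24,-0.4,0],[0,0,0],0],[[0,0,0],[0,0,0],0]]' >/dev/null && $G && python3 -m crank '[[[0.1,-0.15,0],[0,0,0],0],[[0.1,-0.15,0],[0,0,0],0],[[0,0,0],[0,0,0],0]]' >/dev/null && $G ; python3 - <<'E'
from workcell import *
from h import *
im=get_image("side"); cv2.imwrite(f"pics/side13.png",cv2.resize(im["pixels"][80:260,220:460,::-1],(800,600)))
E
```

```text
t 47.35 local [ 23.3 101.8 191.3] F [-0.25  0.81  0.5 ] w 0.3
t 47.73 local [  8.6 101.8 189.6] F [0.62 1.26 0.91] w 0.5
t 48.1 local [ -6.9 101.9 186.1] F [0.17 0.34 0.61] w 0.3
t 48.48 local [-21.8 101.8 181.4] F [ 0.77 -0.66  1.24] w 0.5
t 48.85 local [-36.7 101.9 174.8] F [ 1.36 -0.03 -0.3 ] w 0.5
t 49.1 local [-41.  101.8 172.2] F [ 0.51  0.52 -0.12] w 0.6
t 49.48 local [-43.5 101.9 170.5] F [-0.72 -0.63 -0.17] w 0.9
```

View pics/side13.png

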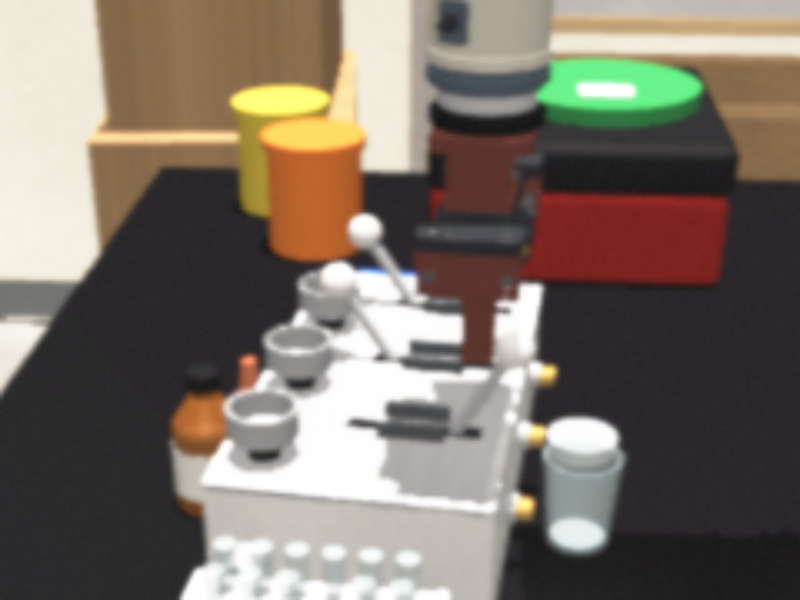

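Lever 3 is nearly shut, with its knob at (513,345) in the view. Levers 1 and 2 stand open. I'll continue gently to the stop.

```bash
G="python3 g.py 4"; python3 -m crank '[[[0.1,-0.16,0],[0,0,0],0],[[0.1,-0.16,0],[0,0,0],0],[[0,0,0],[0,0,0],0]]' >/dev/null && $G && python3 -m crank '[[[0.1,-0.15,0],[0,0,0],0],[[0,0,0],[0,0,0],0]]' >/dev/null && $G && python3 -m crank '[[[0.1,-0.15,0],[0,0,0],0],[[0,0,0],[0,0,0],0]]' >/dev/null && $G && python3 -m crank '[[[0.1,-0.15,0],[0,0,0],0],[[0,0,0],[0,0,0],0]]' >/dev/null && $G && python3 -m crank '[[[0.1,-0.15,0],[0,0,0],0],[[0,0,0],[0,0,0],0]]' >/dev/null && $G && python3 -m crank '[[[0.05,-0.1,0],[0,0,0],0],[[0,0,0],[0,0,0],0]]' >/dev/null && $G && python3 -m crank '[[[0.05,-0.1,0],[0,0,0],0],[[0,0,0],[0,0,0],0]]' >/dev/null && $G
```

```text
t 49.9 local [-46.9 101.9 168.4] F [ 0.76  0.23 -0.27] w 0.7
t 50.15 local [-48.2 101.9 167.5] F [ 0.03 -0.2  -0.15] w 0.8
t 50.4 local [-49.8 101.8 166.4] F [-0.04  0.3   0.16] w 0.2
t 50.65 local [-51.3 101.9 165.4] F [ 0.61  0.25 -0.09] w 0.5
t 50.9 local [-52.5 101.9 164.5] F [0.82 0.54 0.58] w 1.0
t 51.15 local [-52.7 101.9 164.5] F [4.43 0.89 1.88] w 0.5
STOP
```

The shut stop is felt at 4.4 N. I'll withdraw clear and check.

```bash
python3 -m crank '[[[-0.2,1,0],[0,0,0],0],[[-4,1,0],[0,0,0],0],[[-5.5,0,0],[0,0,0],0],[[-2,-5,0],[0,0,0],0],[[0,-5.5,0],[0,0,0],0]]' && python3 -m crank '[[[0,-5.5,0],[0,0,0],0],[[0,-5.5,0],[0,0,0],0],[[0,-3,0],[0,0,0],0],[[0,0,0],[0,0,0],0]]'; python3 - <<'E'
from workcell import *
from h import *
show()
im=get_image("top"); cv2.imwrite(f"pics/top14.png",cv2.resize(im["pixels"][100:280,230:530,::-1],(800,480),interpolation=cv2.INTER_CUBIC))
im=get_image("side"); cv2.imwrite(f"pics/side14.png",cv2.resize(im["pixels"][80:260,220:460,::-1],(800,600)))
E
```

```text
t: 51.78
ee_pos: [425.3, 34.0, 282.4]
orientation: [1.281, 1.161, -1.278]
ft_force: [-0.4, -0.8, 0.4]
width: 0.3
t: 52.28
ee_pos: [284.4, 47.4, 281.0]
orientation: [1.279, 1.163, -1.279]
ft_force: [0.6, -0.3, -0.5]
width: 0.7
t 52.27 local [-280.1  102.   281. ] F [ 0.67 -0.2  -0.51] w 0.7
```

View pics/top14.png

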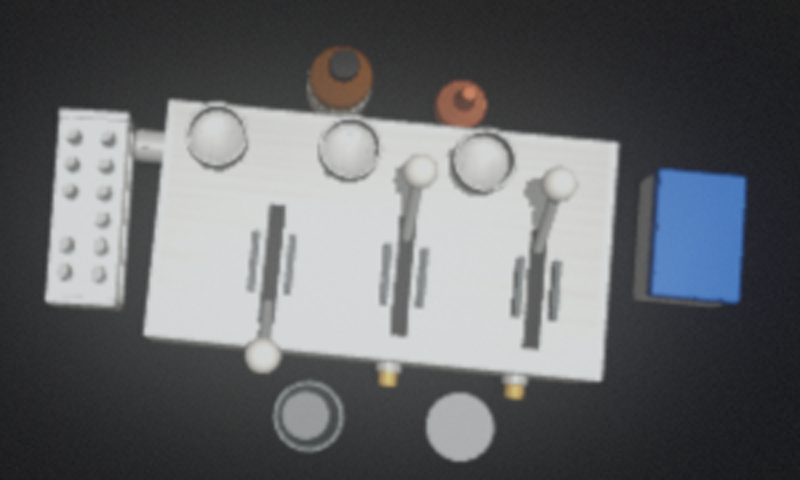

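View pics/side14.png

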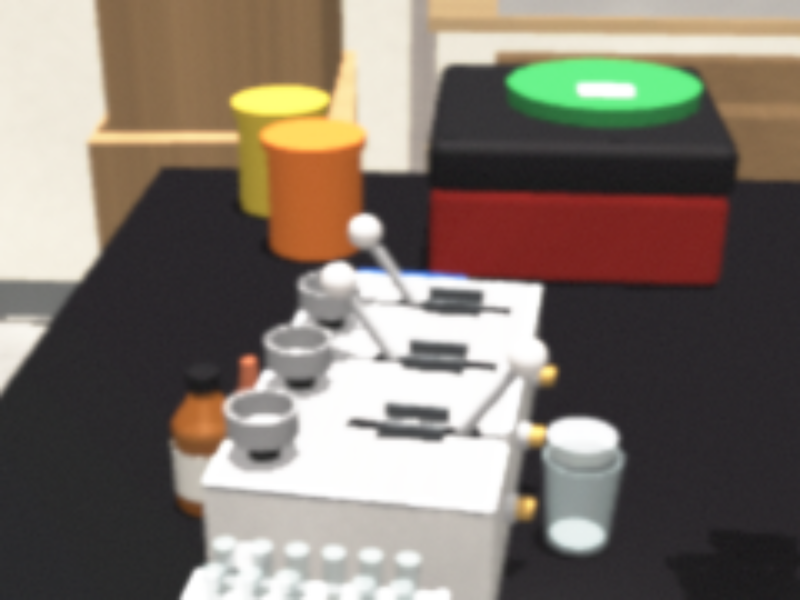

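The knobs in the top zoom are at (560,184), (421,170) and (263,355). I'll turn those into joint values.

```bash
python3 - <<'E'
from workcell import *
from h import *
im=get_image("top")
for u,v in [(560,184),(421,170),(263,355)]: knob(im,((u+.5)*.375+230-.5,(v+.5)*.375+100-.5))
show(); close_job()
E
```

```text
knob [  78.5 -119.7  173.9] joint 1.195
knob [ 79.2  -9.6 173.4] joint 1.202
knob [-78.6 101.1 173.8] joint 0.003
t 52.42 local [-277.4  102.2  281.4] F [-0.02 -0.47  0.44] w 0.4
the job is handed in; nothing more can be done
```

I checked the levers from right to left, pushing each with the closed fingertips along its arc. The job is handed in at 52.4 s of the 72 s allowed.

- **Valves 1 and 2:** both swung freely and are fully open. The last top image gives 1.195 and 1.202 rad.
- **Valve 3:** it bound at about 0.59 rad. I went 0.6 mm further to confirm the force was climbing (about 6.4 N), then stopped. I swung it back from the far side until it met its shut stop at about 4.9 N, and the last image gives 0.003 rad.
- **Forces:** no reading taken between moves was above about 6.5 N.
- **Surroundings:** in the last top and side images the glassware and other bystanders stand where they were, judged by eye. The arm is well clear of everything.

I did not feel a clear contact force at the open stops of valves 1 and 2. Those two rest on the image measurements alone. No other check failed or disagreed.

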